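# Check a photometer with its glass standard: set wavelength, hold carriage in the beam

## Robot

A 6-joint arm with a two-finger parallel gripper is mounted at the origin on a cart in front of the work surface, level with it; the furniture and walls round the work are solid. World frame = base frame: x ahead of the robot, y to its left, z up, the work surface at z = 0. Lengths are in mm, angles in rad, forces in N, time in s.
With the tool pointing down it reaches from about 275 to 1000 mm from the base axis. Payload 8.4 kg.
Tool frame: the origin (TCP) lies between the finger pads; the fingertips stand 22 mm ahead of it and the grasp point (between the pads) lies 3 mm ahead of it; z points along the fingers, y is the line along which they close (so a half turn about z gives the same grasp; the last joint's range is limited). The gripper opens to 85 mm and grips with 20 to 120 N. Pads are 22 mm wide; open, the fingers measure 114 mm over their backs; the gripper's body (76 mm by 85 mm) begins 54 mm behind the grasp point. The pads swing forward as they close: fully open they stand 13 mm farther back than shut.
Start: joints at [-0.002, 0.353, 1.633, -0, 1.155, -0.002], TCP at [625.002, -0, 253.281] pointing down, gripper open.
Joint ranges: [-2.63, 2.63], [-0.92, 2.1], [0.06, 2.66], [-1.3, 4.44], [0, 2.69], [-3.02, 3.02]. Speed limits (rad/s): [2.22, 2.22, 2.79, 3.14, 3.14, 3.14].

## Interface

Orientations are given as [roll, pitch, yaw] about the fixed x, y, z axes, in that order (R = Rz(yaw) Ry(pitch) Rx(roll)).
In Python, from rig import r, grab_frame gives the robot as it stands.
- The arm moves only by the shell command python3 -m inch 'ROWS' [FORCE]. ROWS is JSON, a list of rows, each a list of 7 numbers: the turn, a rotation vector about the tool's x, y, z as a fraction of full scale, then the shift along the tool's x, y, z as a fraction of full scale, then the closure, from 0 (fully open) to 1 (shut). In form: [[rx, ry, rz, dx, dy, dz, fingers], ...]. A call has 1 to 8 rows; each row shifts and turns the commanded pose from where the row before left it, along the tool's axes as they then stand; what a row does not reach is not made up. Full scale, the value 1, is 2.5 cm for a shift and pi rad for a turn. A row lasts 1/12 s, in which the tool goes at most 41.7 mm and 7.16 degrees, less where a joint would pass 70% of its speed; a pose out of reach is approached as far as the arm can. A call with a number of a shift or a turn outside -1 to 1 is refused whole. A call with a gripper value outside its range is refused whole. The fingers move at their own pace and stop on an object; FORCE is the grip in N (left out, the last holds). Time passes only in rows, so rows that do not move let the fingers close. It gives the time, the measured TCP pose, the force, the opening and the grip force at its end, in the units of the state.
- r.sense(): the state, without advancing time (a new reading comes with each control period).
- grab_frame(name): name is "scene" or "side" or "wrist"; returns a dict with "pixels" (384x512x3 uint8, red, green, blue), "z_map" (384x512 float32, mm along the optical axis (not along the pixel's ray), 0 where there is no reading), "vertical_fov" (degrees; the focal length in pixels is half the picture's height over the tangent of half this angle, whatever the lens; pixels are square), "cx", "cy" (the principal point, pixels), "cam_to_world" (4x4, takes a point from camera to world coordinates). Camera axes: x right, y down, z forward; pixel columns grow to the right and rows downward; lengths in mm; the calibration is good to about 2 mm. A picture is of the moment at which its call begins.
- r.sign_off(): hands the job in; it is judged then, once.
The state is a dict: "clock": time; "qpos": joint angles; "qvel": joint speeds; "joint_efforts": joint torques, N m; "eef_pos": TCP position; "tcp_rot": TCP orientation; "contact_force": force on the tool from outside, world axes, zero at the start; "wrist_torque": the same for the moment, N m; "opening": opening from 0.0 (shut) to 1.0 (fully open); "grasp_force": force on a finger pad.
Only numpy, scipy, OpenCV 4.12 (cv2) and the standard library are available. Lean on these libraries where they do the work, as an engineer would, in place of code of your own. Each camera call takes 0.05 s, during which the arm holds its last target. There are 200 camera calls.

## Task

Check the photometer on the bench with its glass standard: first, with the cell carriage still fully home, turn the wavelength knob on top until the pointer on the scale stands exactly at the tip of the index tab. Then take the pull at the front and gently draw the spring-loaded carriage out until the knob-headed glass standard stands in line with the light-path mark engraved across the deck, and keep it there for the reading: the program finishes while the gripper is still holding the carriage at the mark. Do not let the carriage snap back, do not shift the index tab, and leave everything that stands around the instrument where it is.

Things in the scene. Friction and masses are not known exactly. Their poses are not given: they have to be found in the camera images.
- photometer: off-white bench photometer, fixed. Origin on the bench under it: front face at x = -110 mm, back at +95, flanks y = +-125; x points to its back, y to its left, z up; its front faces the robot, turned up to 0.25 rad. Flat deck 85 mm high; raised back with sloping scale panel (x from 20 mm) up to 132 mm. A 28 mm wide cell channel, open at the top, runs front to back, its middle at y = -55 mm.
- knob_grip (a point): on the upright axis of the wavelength knob at the height to grip, 22 mm above the deck (107 mm above the bench); at x = -35, y = +60 mm of the photometer. The knob is black, round and fluted, 34 mm across and 33 mm high, with 50 mm free deck all round its axis.
- wavelength_knob (a joint): turn of the wavelength knob in rad, growing clockwise as seen from above; range -3.2 to 3.2. A clockwise turn moves the pointer to the right (to the photometer's -y), 10 mm for each rad, directly and without play; friction only (0.04 N m), so it stays where it is left.
- pointer_tip (a point): tip of the thin black pointer (2 mm wide) which hangs from the upper edge of the sloping scale panel, about 113 mm above the bench; it moves only sideways (along the photometer's y).
- index_tip (a point): tip of the thin dark metal blade (2 mm wide) of the index tab, a 9 mm wide slider on the rail along the lower edge of the scale, its blade pointing up the slope at the pointer. The wavelength is set when the pointer tip has the same sideways position (photometer's y) as this tip, to 2 mm. Same axes as the photometer.
- carriage: black cell carriage in the channel, with pull rod and pull. Origin at bench height under its solid front block, which stands in the light path (photometer x = -20 mm) when fully home; photometer's axes. Drawn out to -x, at most 64 mm, against a spring (3 N at home, plus 120 N/m); runs home if let go. Square slots 20, 37 and 54 mm behind the origin.
- pull_grip (a point): middle of the black pull on the rod's front end, 52 mm above the bench, 45 mm in front of the front face when home; moves with the carriage. A flat upright piece 12 mm thick (y), 36 long (x), 28 high, with a lip 26 mm wide, 5 thick at its front end, 16 to 21 mm in front of this point. Pinch it across its thickness (photometer's y).
- standard: the glass standard: aluminium filter holder 12.5 x 12.5 mm with a small round knob head, 65 mm high in all, its head about 22 mm above the deck; origin: centre of its underside. It stands with 0.6 mm play in one of the carriage's three slots; plain open glass cells 45 mm high, without a head, stand in the other two.
- light_path (a point): middle of the channel at deck height on the light-path mark, the dark line with arrowheads engraved across the deck at both sides of the channel; same axes as the photometer. The standard is in line when its centre has the same x (photometer's axis) as this point, to 3 mm.
- beaker: bystander: small glass beaker, 57 mm wide, 71 mm high, left of the photometer; origin under its centre
- jar: bystander: specimen jar with black cap, 56 mm across, 88 mm high, right of the photometer; origin under its centre
- tube: bystander: centrifuge tube standing upright, 34 mm across, 116 mm high, right of the photometer; origin under its centre
- tip_box: bystander: small closed rack box, 67 x 75 mm, 24 mm high, right in front of the photometer; origin under its centre
- tape: bystander: roll of tape lying flat, 52 mm across, 19 mm high, left in front of the photometer; origin under its centre
- flask_green: bystander: round flask with cotton plug, 72 mm across, 137 mm high, far left; origin under its centre
- petri_1: bystander: petri dish, 94 mm across, 15 mm high, left; origin under its centre

How it is judged (in metres and radians):
On the way, in this order (a step that is already met when the one before it is completed fails the run):
1. the pointer stands at the index tab, to 2 mm, while the carriage is still home (within 4 mm) (y of pointer_tip in the frame of index_tip between -0.002 and 0.002 m and x of carriage in the frame of photometer above -0.024 m), for 0.3 s.
2. the fingers hold the carriage with the standard in line with the light-path mark, to 3 mm (x of standard in the frame of light_path between -0.003 and 0.003 m and contact force between the fingers and carriage above 3 N), for 0.3 s.
At the end, for the whole second after the job is handed in: The program has ended with the fingers still holding the carriage (contact force over 3 N) and the carriage at rest; the standard, upright and seated in its slot, is within 3 mm of the light-path mark along the channel, and the pointer is within 2 mm of the index tab's tip (all of step 2 and y of pointer_tip in the frame of index_tip between -0.002 and 0.002 m and linear speed of carriage below 0.01 m/s and z of standard in the frame of carriage below 0.047 m and angle between standard's own z axis and vertical below 0.12 rad); the arm keeps its last pose, push and grip.
It fails at once if the carriage jerked out or let snap back (faster than 0.25 m/s) (linear speed of carriage above 0.25 m/s).
It fails at once if the index tab shifted by more than 3 mm (distance of index_tip from where it was at the start of the episode above 0.003 m).
It fails at once if a bystander moved by more than 25 mm (distance of any of beaker, jar, tube, tip_box, tape, flask_green, petri_1 from where it was at the start of the episode above 0.025 m).
It also fails if it takes over 51 s, if anything falls off the work surface, if the arm or the gripper's body presses on something with over 40 N, if the wrist force passes 120 N, or if a joint passes its speed limit or range.

## Working session

There is one attempt and no reset: what is moved stays moved. The work goes in short steps, Python scripts to look and compute and a shell command to move; the robot and the scene stay as the last step left them, time stands still between calls to the robot, and variables do not carry over. Pictures are saved under pics/ and viewed, at most 10 in all, crops included, and the job is handed in when it is done.

```bash
ls; mkdir -p pics; cat > h.py <<'E'
import numpy as np, cv2
from rig import r, grab_frame
def snap(name, out):
    f=grab_frame(name); np.savez('pics/'+out+'.npz',**{k:np.array(v) for k,v in f.items()})
    cv2.imwrite('pics/'+out+'.png',f['pixels'][:,:,::-1]); return f
def load(out): return dict(np.load('pics/'+out+'.npz'))
def world(f,u,v,z=None,wz=None):
    """pixel -> world by depth, or by intersecting with height wz"""
    F=f['pixels'].shape[0]/2/np.tan(np.radians(f['vertical_fov'])/2)
    d=np.array([(u-f['cx'])/F,(v-f['cy'])/F,1.]); M=np.array(f['cam_to_world'])
    dw=M[:3,:3]@d; o=M[:3,3]
    if wz is not None: return o+dw*(wz-o[2])/dw[2]
    z=z or f['z_map'][int(round(v)),int(round(u))]
    return o+dw*z
E
python3 - <<'E'
from h import *
for n in ('scene','side','wrist'):
    f=snap(n,n+'0'); print(n,f['cam_to_world'].round(2).tolist(),f['vertical_fov'])
a=[cv2.imread(f'pics/{n}0.png') for n in('scene','side')]
cv2.imwrite('pics/a.png',a[0])
E
```

```text
pics
scene [[-0.79, -0.46, 0.4, 128.69], [-0.61, 0.57, -0.55, 759.46], [0.02, -0.68, -0.73, 968.68], [0.0, 0.0, 0.0, 1.0]] 50.368924421670556
side [[1.0, 0.01, 0.0, 605.64], [0.0, -0.57, 0.82, -826.16], [0.01, -0.82, -0.57, 749.37], [0.0, 0.0, 0.0, 1.0]] 57.003140402769574
wrist [[1.0, 0.0, -0.0, 624.7], [-0.0, -0.96, -0.3, 75.37], [-0.0, 0.3, -0.96, 373.22], [0.0, 0.0, 0.0, 1.0]] 69.71592734270455
```

View pics/scene0.png

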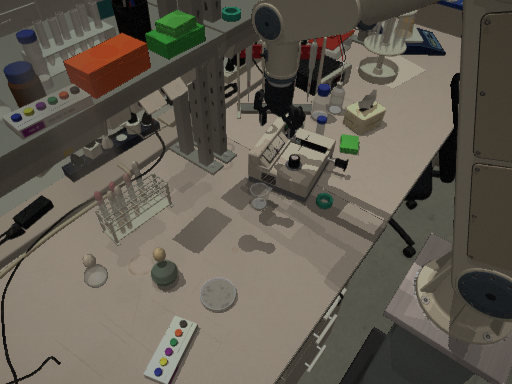

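View pics/wrist0.png

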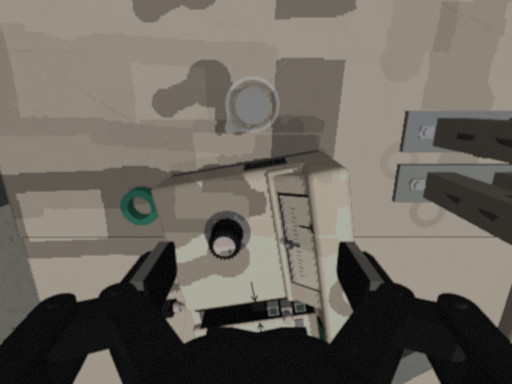

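```bash
python3 - <<'E'
from h import *
im=cv2.imread('pics/wrist0.png')[145:345,110:360]
cv2.imwrite('pics/c1.png',cv2.resize(im,None,fx=3,fy=3,interpolation=cv2.INTER_CUBIC))
f=load('wrist0')
for u,v in [(225,238),(180,200),(200,290),(254,270),(240,200),(290,243),(305,225),(320,250),(335,250),(172,305)]: print(u,v,world(f,u,v).round(1))
E
```

```text
225 238 [592.4 -53.  117.8]
180 200 [540.2 -23.   85.5]
200 290 [ 555.1 -139.9   85.2]
254 270 [ 621.6 -111.7   85.1]
240 200 [606.4 -22.9  85.4]
290 243 [660.1 -62.6 110.2]
305 225 [673.5 -38.6 117.6]
320 250 [687.2 -59.5 130.6]
335 250 [701.8 -59.2 131.1]
172 305 [ 506.8 -188.7   52.9]
```

View pics/c1.png

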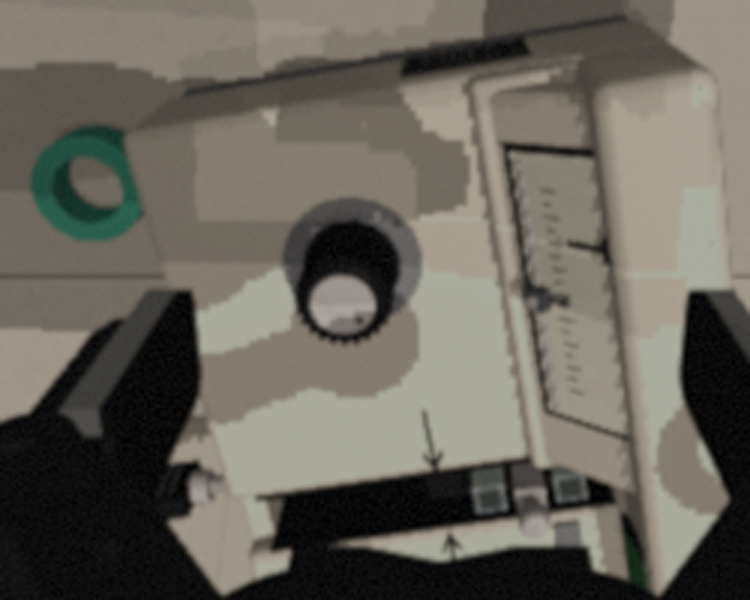

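```bash
python3 - <<'E'
from h import *
f=load('wrist0')
W=lambda u,v,z:world(f,110+u/3,145+v/3,wz=z)[:2]
P={k:W(*a) for k,a in dict(chA=(270,495,85),chB=(525,460,85),frA=(128,140,85),frB=(230,480,85),mk1=(424,412,85),mk2=(434,468,85),mk3=(450,535,85),knob=(342,303,118),flA=(128,130,85),railA=(478,95,85),railB=(530,450,85),cell1=(488,490,90),ch2A=(285,546,85),ch2B=(610,506,85),cell2=(570,487,90)).items()}
for k,v in P.items(): print(k,v.round(1))
ang=lambda a,b:np.arctan2(*(P[b]-P[a])[::-1])
print('yaw ch',ang('chA','chB'),ang('ch2A','ch2B'),'front',ang('frA','frB')+np.pi/2,'mark',ang('mk1','mk3')+np.pi/2)
for u,v in [(568,243),(585,246),(568,300),(555,298),(540,297),(342,303),(530,478)]:
    print((u,v),world(f,110+u/3,145+v/3).round(1), W(u,v,113).round(1))
# depth-based knob top centroid
zs=f['z_map'];H=[]
for v in range(190,300):
  for u in range(150,290):
    H.append(world(f,u,v) if zs[v,u]>0 else [0,0,0])
H=np.array(H); s=H[(H[:,2]>112)&(np.hypot(H[:,0]-592,H[:,1]+60)<25)]
print(len(s),s.min(0),s.max(0),s.mean(0))
E
```

```text
chA [ 553.3 -169.8]
chB [ 660.  -152.2]
frA [510.9 -13.5]
frB [ 537.  -162.2]
mk1 [ 618.3 -129. ]
mk2 [ 622.3 -156.2]
mk3 [ 629.1 -190.4]
knob [591.1 -62. ]
flA [511.3  -9.7]
railA [638.4   3.4]
railB [ 661.9 -147.3]
cell1 [ 644.6 -162.9]
ch2A [ 558.1 -196.3]
ch2B [ 696.6 -175.2]
cell2 [ 678.3 -161.4]
yaw ch 0.16350902103754908 0.1505744757064818 front 0.173664494532491 mark 0.17429083093636288
(568, 243) [668.1 -40.4 115.9] [668.6 -41.7]
(585, 246) [673.3 -40.1 119. ] [674.5 -42.8]
(568, 300) [669.9 -64.4 111.1] [669.6 -63.4]
(555, 298) [665.9 -65.6 107.5] [665.  -62.7]
(540, 297) [660.2 -64.  109.7] [659.7 -62.3]
(342, 303) [591.  -62.2 117.6] [590.4 -64.7]
(530, 478) [ 662.3 -160.5   85.8] [ 658.7 -138.1]
776 [573.78947848 -79.77278533 112.01625545] [608.33903633 -44.89322616 120.38413205] [591.45902797 -60.45618079 117.53457996]
```

```bash
python3 - <<'E'
from h import *
s=r.sense(); print({k:np.round(v,3) if not isinstance(v,str) else v for k,v in s.items()})
from scipy.spatial.transform import Rotation as R
print(R.from_euler('xyz',s['tcp_rot']).as_matrix().round(2))
E
```

```text
{'clock': np.float64(0.15), 'qpos': array([-0.002,  0.354,  1.634, -0.   ,  1.155, -0.002]), 'qvel': array([-0.   , -0.002, -0.   ,  0.001, -0.001, -0.001]), 'joint_efforts': array([-1.0000e-03, -6.0564e+01, -3.4234e+01, -0.0000e+00,  6.0000e-03,
       -0.0000e+00]), 'eef_pos': array([ 6.24651e+02, -1.00000e-02,  2.52703e+02]), 'tcp_rot': array([-3.14 ,  0.   ,  1.571]), 'contact_force': array([0.519, 0.138, 0.069]), 'wrist_torque': array([ 0.039,  0.012, -0.048]), 'grasp_force': np.float64(0.0), 'opening': np.float64(1.001)}
[[-0.  1. -0.]
 [ 1.  0. -0.]
 [-0. -0. -1.]]
```

```bash
python3 -m inch '[[0,0,-0.035,0,0,0,0.3],[0,0,-0.035,0,0,0,0.3]]' 30
```

```text
clock: 0.32
eef_pos: [624.8, -0.0, 252.9]
tcp_rot: [-3.141, -0.0, 1.795]
contact_force: [0.8, 0.0, -0.3]
opening: 0.748
grasp_force: 0.0
```

```bash
python3 -m inch '[[0,0,-0.034,0,0,0.6,0.3],[0,0,-0.034,0,0,0.6,0.3],[0,0,-0.034,0,0,0.6,0.3],[0,0,-0.034,0,0,0.6,0.3],[0,0,-0.034,0,0,0.6,0.3],[0,0,0,-0.29,-0.9,0,0.3],[0,0,0,-0.29,-0.9,0,0.3],[0,0,0,-0.29,-0.89,0,0.3]]'; python3 -m inch '[[0,0,0,0,0,0,0.3],[0,0,0,0,0,0,0.3]]'; python3 -c "
from h import *
print(r.sense()['qpos'])
f=snap('wrist','w1')"
```

```text
clock: 0.98
eef_pos: [590.0, -62.2, 177.5]
tcp_rot: [-3.141, -0.001, 2.326]
contact_force: [-0.6, 0.1, 0.4]
opening: 0.699
grasp_force: 0.0
clock: 1.15
eef_pos: [590.4, -62.6, 178.2]
tcp_rot: [-3.141, -0.0, 2.323]
contact_force: [1.2, -0.2, 0.1]
opening: 0.701
grasp_force: 0.0
[-1.08260276e-01  3.85905909e-01  1.76915179e+00  9.41186731e-05
  9.86896377e-01 -8.60524532e-01]
```

View pics/w1.png

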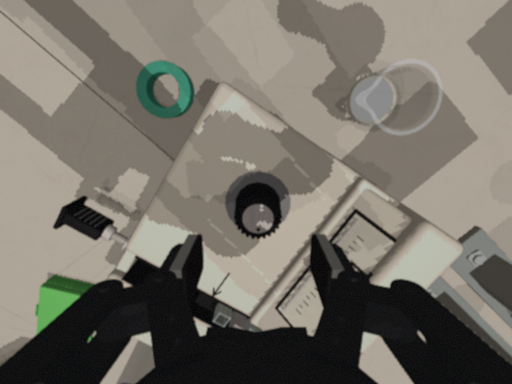

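```bash
python3 -c "
from h import *
f=load('w1')
print(world(f,258,217,wz=118),world(f,258,217))
for u,v in [(65,213),(85,218),(95,225),(80,204)]: print(world(f,u,v))
H=np.array([world(f,u,v) for v in range(180,250) for u in range(220,300)]); s=H[(H[:,2]>112)&(H[:,2]<123)]
print(len(s),s.min(0),s.max(0))
"; python3 -m inch '[[0,0,0,0,0,0.7,0.3],[0,0,0,0,0,0.7,0.3],[0,0,0,0,0,0.7,0.3],[0,0,0,0,0,0.62,0.3],[0,0,0,0,0,0,0.3]]'
```

```text
[590.38549578 -61.18973554 118.        ] [590.14851117 -60.94461469 118.82857202]
[ 475.48521822 -191.69407128   67.73285098]
[ 489.43325431 -190.35917616   58.80636212]
[ 500.56087212 -188.59413688   60.66676956]
[ 475.37458653 -190.33353859   46.72841155]
1650 [573.8090103  -79.30338677 112.07587384] [608.37242562 -44.80574722 120.15923683]
clock: 1.62
eef_pos: [589.6, -60.8, 107.4]
tcp_rot: [-3.139, -0.003, 2.326]
contact_force: [-0.7, 1.1, -0.3]
opening: 0.705
grasp_force: 0.0
```

```bash
python3 -m inch '[[0,0,0,0,0,-0.06,0.3],[0,0,0,0,0,0,0.6],[0,0,0,0,0,0,0.9],[0,0,0,0,0,0,1],[0,0,0,0,0,0,1],[0,0,0,0,0,0,1]]' 40
```

```text
clock: 2.12
eef_pos: [591.3, -62.2, 113.4]
tcp_rot: [3.141, 0.001, 2.325]
contact_force: [-3.2, -1.1, 6.0]
opening: 0.376
grasp_force: 39.4
```

```bash
for i in 1; do python3 -m inch '[[0,0,0.034,0,0,0,1],[0,0,0.034,0,0,0,1],[0,0,0.034,0,0,0,1],[0,0,0.034,0,0,0,1],[0,0,0.034,0,0,0,1],[0,0,0.034,0,0,0,1],[0,0,0.034,0,0,0,1],[0,0,0.034,0,0,0,1]]'; done; python3 -m inch '[[0,0,0.034,0,0,0,1],[0,0,0.034,0,0,0,1],[0,0,0.034,0,0,0,1],[0,0,0.034,0,0,0,1],[0,0,0.034,0,0,0,1],[0,0,0.034,0,0,0,1],[0,0,0.034,0,0,0,1],[0,0,0.034,0,0,0,1]]';python3 -m inch '[[0,0,0,0,0,0,1],[0,0,0,0,0,0,1]]'; python3 -c "
from h import *
print(r.sense()['qpos'])
f=snap('wrist','w2')"
```

```text
clock: 2.78
eef_pos: [590.9, -62.4, 113.4]
tcp_rot: [3.141, 0.001, 1.465]
contact_force: [-4.3, -2.9, 8.0]
opening: 0.378
grasp_force: 39.6
clock: 3.45
eef_pos: [590.5, -62.2, 113.4]
tcp_rot: [3.141, 0.0, 0.611]
contact_force: [-5.4, -1.1, 9.7]
opening: 0.382
grasp_force: 39.7
clock: 3.62
eef_pos: [590.6, -62.1, 113.4]
tcp_rot: [3.141, 0.0, 0.615]
contact_force: [-6.6, -1.4, 9.2]
opening: 0.374
grasp_force: 39.7
[-1.07133112e-01  4.69597038e-01  1.81107109e+00 -5.99302288e-04
  8.61056424e-01  8.48979020e-01]
```

View pics/w2.png

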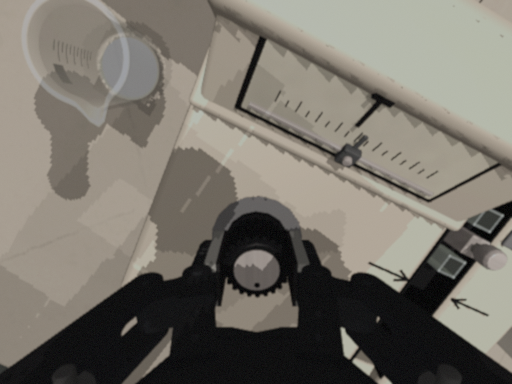

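```bash
python3 -c "
from h import *
im=cv2.imread('pics/w2.png')[80:180,310:430]
cv2.imwrite('pics/c2.png',cv2.resize(im,None,fx=6,fy=6,interpolation=cv2.INTER_CUBIC))
"
```

```text
(no output)
```

View pics/c2.png

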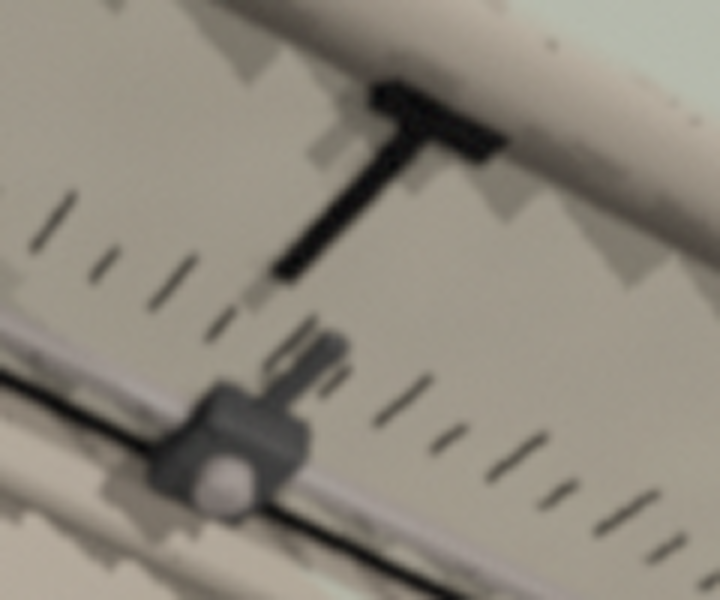

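```bash
python3 -c "
from h import *
f=load('w2'); o=np.array([635.5,-115.4,0]); y=.165
Rl=np.array([[np.cos(y),np.sin(y),0],[-np.sin(y),np.cos(y),0],[0,0,1]])
L=lambda c,z=None:(Rl@(world(f,310+c[0]/6,80+c[1]/6,wz=z)-o)).round(1)
for n,c in dict(p=(287,272),pb=(300,258),pu=(400,145),i=(332,340),im=(310,368),ib=(280,396)).items(): print(n,[L(c,z).tolist() for z in (None,110,113)])
g=dict(a=(375,425),b=(430,375),c=(490,480),d=(545,435),e=(600,532),f=(658,492),h=(33,248),k=(75,193))
for n,c in g.items(): print(n,L(c))
"
```

```text
p [[44.2, 51.1, 115.6], [44.8, 49.1, 110.0], [44.5, 50.2, 113.0]]
pb [[45.3, 51.1, 116.6], [46.0, 48.8, 110.0], [45.7, 49.8, 113.0]]
pu [[53.2, 51.6, 123.6], [55.8, 46.5, 110.0], [55.2, 47.7, 113.0]]
i [[41.7, 45.0, 113.7], [42.0, 43.5, 110.0], [41.8, 44.7, 113.0]]
im [[39.4, 44.8, 112.3], [39.6, 43.9, 110.0], [39.4, 45.0, 113.0]]
ib [[36.9, 44.6, 109.5], [36.8, 44.8, 110.0], [36.7, 45.9, 113.0]]
a [ 38.2  36.  107.3]
b [ 43.   35.6 110.1]
c [ 38.5  25.9 107.8]
d [ 42.9  25.9 111.1]
e [ 38.7  16.1 108.1]
f [ 43.1  15.2 110.2]
h [ 38.3  66.2 108.2]
k [ 42.8  65.9 110.5]
```

```bash
python3 -m inch '[[0,0,0.0313,0,0,0,1],[0,0,0.0313,0,0,0,1],[0,0,0.0313,0,0,0,1],[0,0,0.0313,0,0,0,1],[0,0,0.0313,0,0,0,1],[0,0,0.0313,0,0,0,1],[0,0,0,0,0,0,1],[0,0,0,0,0,0,1]]'; python3 -c "
from h import *
f=snap('wrist','w3')
im=f['pixels'][40:190,230:430,::-1]
cv2.imwrite('pics/c3.png',cv2.resize(im,None,fx=4,fy=4,interpolation=cv2.INTER_CUBIC))"
```

```text
clock: 4.33
eef_pos: [590.5, -61.9, 113.4]
tcp_rot: [3.142, 0.0, 0.025]
contact_force: [-6.0, -0.0, 10.0]
opening: 0.382
grasp_force: 39.8
```

View pics/c3.png

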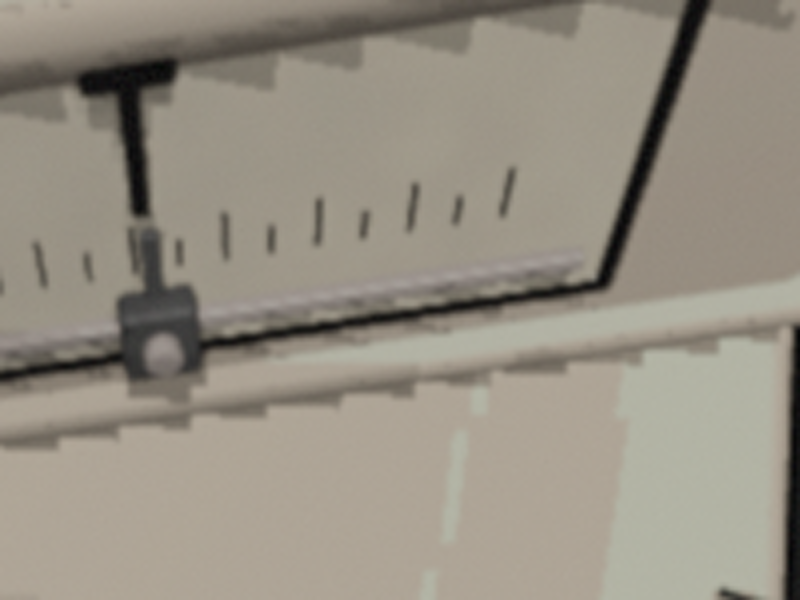

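```bash
python3 -c "
from h import *
f=load('w3'); o=np.array([635.5,-115.4,0]); y=.165
Rl=np.array([[np.cos(y),np.sin(y),0],[-np.sin(y),np.cos(y),0],[0,0,1]])
L=lambda c,z=None:(Rl@(world(f,230+c[0]/4,40+c[1]/4,wz=z)-o)).round(1)
for n,c in dict(p=(141,210),pb=(137,185),pu=(127,110),i=(150,232),im=(151,255),ib=(152,280),t1=(225,215),t2=(225,255),u1=(512,170),u2=(503,213)).items(): print(n,[L(c,z).tolist() for z in (None,113)])
"
```

```text
p [[44.1, 45.0, 115.3], [44.2, 44.9, 113.0]]
pb [[46.4, 45.1, 117.0], [46.7, 45.0, 113.0]]
pu [[52.8, 45.3, 121.6], [53.8, 45.0, 113.0]]
i [[41.9, 44.3, 113.4], [41.9, 44.2, 113.0]]
im [[39.7, 44.4, 112.1], [39.7, 44.4, 113.0]]
ib [[37.1, 44.5, 109.6], [37.2, 44.6, 113.0]]
t1 [[42.6, 36.2, 111.6], [42.5, 36.3, 113.0]]
t2 [[38.6, 36.3, 108.1], [38.6, 36.8, 113.0]]
u1 [[42.8, 6.3, 111.4], [42.7, 6.8, 113.0]]
u2 [[38.7, 6.5, 109.0], [38.7, 7.9, 113.0]]
```

```bash
python3 -m inch '[[0,0,0.019,0,0,0,1],[0,0,0,0,0,0,1],[0,0,0,0,0,0,1],[0,0,0,0,0,0,1],[0,0,0,0,0,0,1],[0,0,0,0,0,0,1],[0,0,0,0,0,0,1]]'; python3 -m inch '[[0,0,0,0,0,0,0.5],[0,0,0,0,0,0,0.3],[0,0,0,0,0,0,0.3],[0,0,0,0,0,0,0.3],[0,0,0,0,0,-0.6,0.3],[0,0,0,0,0,-0.9,0.3],[0,0,0,0,0,-0.9,0.3]]'; python3 -c "
from h import *
f=snap('wrist','w4')"
python3 -m inch '[[0,0,-0.032,0,0,0,0.3],[0,0,-0.032,0,0,0,0.3],[0,0,0,-0.8,0.77,0,0.4],[0,0,0,-0.8,0.77,0,0.4],[0,0,0,-0.8,0.77,0,0.4],[0,0,0,-0.8,0.77,0,0.4],[0,0,0,-0.8,0.77,0,0.4],[0,0,0,-0.8,0.77,0,0.4]]'; python3 -m inch '[[0,0,0,0,0,0,0.5],[0,0,0,0,0,0,0.5],[0,0,0,0,0,0,0.5]]';  python3 -c "
from h import *
f=snap('wrist','w5')
cv2.imwrite('pics/d.png',np.hstack([cv2.resize(cv2.imread('pics/w%d.png'%i),(400,300)) for i in (4,5)]))"
```

```text
clock: 4.97
eef_pos: [590.5, -61.8, 113.4]
tcp_rot: [3.142, 0.0, -0.034]
contact_force: [-5.7, -0.1, 9.1]
opening: 0.377
grasp_force: 39.8
clock: 5.55
eef_pos: [590.4, -61.8, 171.8]
tcp_rot: [-3.141, 0.002, -0.034]
contact_force: [0.2, 0.0, 0.1]
opening: 0.7
grasp_force: 0.0
clock: 6.27
eef_pos: [491.1, -196.7, 171.8]
tcp_rot: [3.141, -0.0, 0.167]
contact_force: [-0.5, -0.4, 0.5]
opening: 0.601
grasp_force: 0.0
clock: 6.52
eef_pos: [492.1, -195.8, 171.9]
tcp_rot: [3.141, -0.001, 0.166]
contact_force: [0.6, -0.4, -0.1]
opening: 0.498
grasp_force: 0.0
```

View pics/d.png

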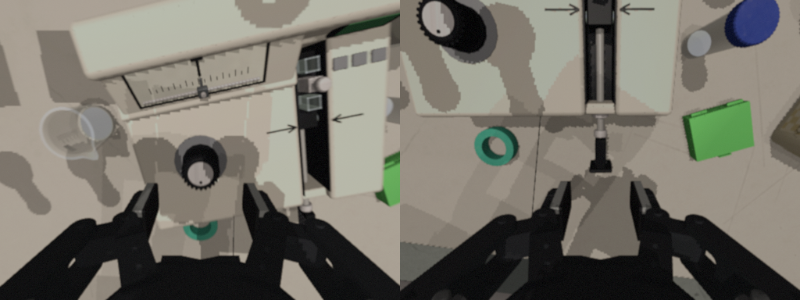

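```bash
python3 -c "
from h import *
f=load('w5'); s=r.sense(); o=np.array([492.1,-195.8,0]); y=.166
Rl=np.array([[np.cos(y),np.sin(y),0],[-np.sin(y),np.cos(y),0],[0,0,1]])
P=np.array([Rl@(world(f,u,v)-o) for v in range(140,225) for u in range(225,290)])
for lo,hi in ((30,46),(46,60),(60,64),(64,68),(68,72)):
  q=P[(P[:,2]>lo)&(P[:,2]<hi)&(P[:,0]<40)]
  if len(q): print(lo,hi,len(q),np.percentile(q,[2,50,98],axis=0).round(1).tolist())
for v in range(160,222,4): print(v,[(Rl@(world(f,u,v)-o)).round(0).tolist() for u in (250,257,264)])
"
```

```text
30 46 37 [[-17.5, -12.9, 37.7], [-16.3, -7.6, 41.7], [-15.8, 11.7, 45.4]]
46 60 378 [[-16.7, -11.9, 47.4], [24.0, 0.0, 55.9], [38.5, 10.7, 59.7]]
60 64 56 [[-17.0, -12.6, 60.1], [5.0, -0.4, 62.1], [24.4, 10.9, 63.9]]
64 68 578 [[-17.9, -7.9, 64.2], [-0.7, 0.0, 65.9], [17.1, 8.9, 67.7]]
68 72 124 [[-20.5, -12.2, 68.0], [-18.3, -0.9, 68.7], [-16.0, 11.0, 70.2]]
160 [[21.0, 7.0, -1.0], [31.0, -1.0, 56.0], [21.0, -8.0, 2.0]]
164 [[17.0, 7.0, -0.0], [28.0, -1.0, 56.0], [17.0, -8.0, 0.0]]
168 [[24.0, 5.0, 56.0], [25.0, -1.0, 59.0], [24.0, -7.0, 54.0]]
172 [[21.0, 5.0, 58.0], [22.0, -1.0, 60.0], [21.0, -7.0, 56.0]]
176 [[16.0, 5.0, 53.0], [18.0, -1.0, 59.0], [3.0, -9.0, -0.0]]
180 [[16.0, 5.0, 66.0], [16.0, -1.0, 66.0], [-1.0, -9.0, 1.0]]
184 [[13.0, 5.0, 66.0], [13.0, -1.0, 66.0], [-6.0, -9.0, 0.0]]
188 [[9.0, 5.0, 65.0], [9.0, -1.0, 66.0], [-10.0, -9.0, 1.0]]
192 [[5.0, 5.0, 66.0], [6.0, -1.0, 67.0], [-15.0, -9.0, 0.0]]
196 [[2.0, 5.0, 65.0], [2.0, -1.0, 66.0], [-20.0, -9.0, -0.0]]
200 [[-2.0, 5.0, 65.0], [-2.0, -1.0, 66.0], [-24.0, -9.0, -0.0]]
204 [[-6.0, 5.0, 64.0], [-6.0, -1.0, 66.0], [-29.0, -9.0, -0.0]]
208 [[-10.0, 5.0, 64.0], [-9.0, -1.0, 66.0], [-16.0, -8.0, 47.0]]
212 [[-13.0, 5.0, 65.0], [-13.0, -1.0, 65.0], [-16.0, -7.0, 58.0]]
216 [[-16.0, 5.0, 67.0], [-16.0, -1.0, 67.0], [-16.0, -7.0, 67.0]]
220 [[-19.0, 5.0, 69.0], [-19.0, -1.0, 70.0], [-19.0, -7.0, 69.0]]
```

```bash
python3 -m inch '[[0,0,0,0,0,0.77,0.5],[0,0,0,0,0,0.77,0.5],[0,0,0,0,0,0.77,0.5],[0,0,0,0,0,0.77,0.5],[0,0,0,0,0,0.77,0.5],[0,0,0,0,0,0.75,0.5],[0,0,0,0,0,0,0.5],[0,0,0,0,0,0,0.5]]'; python3 -m inch '[[0,0,0,0,0,0,0.7],[0,0,0,0,0,0,0.8],[0,0,0,0,0,0,0.9],[0,0,0,0,0,0,1],[0,0,0,0,0,0,1],[0,0,0,0,0,0,1],[0,0,0,0,0,0,1],[0,0,0,0,0,0,1]]' 60
```

```text
clock: 7.23
eef_pos: [491.7, -194.8, 56.2]
tcp_rot: [-3.14, 0.002, 0.168]
contact_force: [-0.1, -0.3, 1.0]
opening: 0.503
grasp_force: 0.0
clock: 7.9
eef_pos: [492.7, -195.7, 58.1]
tcp_rot: [3.141, -0.002, 0.167]
contact_force: [0.5, 4.0, 8.0]
opening: 0.128
grasp_force: 58.6
```

```bash
python3 -m inch '[[0,0,0,-0.06,0,0,1],[0,0,0,-0.12,0,0,1],[0,0,0,-0.15,0,0,1],[0,0,0,-0.15,0,0,1],[0,0,0,-0.15,0,0,1],[0,0,0,-0.15,0,0,1],[0,0,0,-0.15,0,0,1],[0,0,0,-0.15,0,0,1]]'; python3 -m inch '[[0,0,0,-0.15,0,0,1],[0,0,0,-0.12,0,0,1],[0,0,0,-0.06,0,0,1],[0,0,0,0,0,0,1],[0,0,0,0,0,0,1],[0,0,0,0,0,0,1]]'; python3 -c "
from h import *
f=snap('wrist','w6')
snap('side','s6')
im=f['pixels'][0:150,150:350,::-1]
cv2.imwrite('pics/c6.png',cv2.resize(im,None,fx=4,fy=4,interpolation=cv2.INTER_CUBIC))"
```

```text
clock: 8.57
eef_pos: [467.0, -200.2, 58.1]
tcp_rot: [3.14, -0.004, 0.167]
contact_force: [6.4, 7.0, 3.6]
opening: 0.128
grasp_force: 58.4
clock: 9.07
eef_pos: [459.0, -201.6, 58.1]
tcp_rot: [3.14, -0.004, 0.167]
contact_force: [5.2, 6.8, 3.5]
opening: 0.128
grasp_force: 58.5
```

View pics/c6.png

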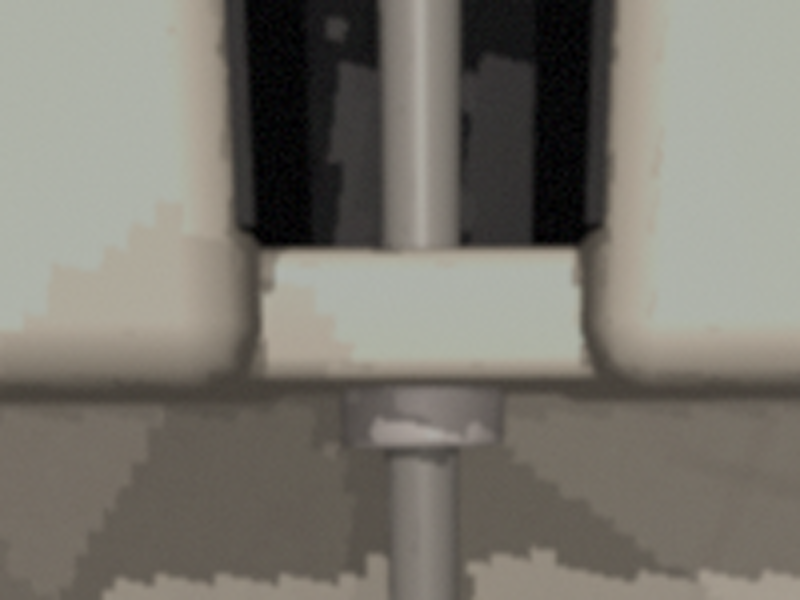

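```bash
python3 -c "
from h import *
snap('scene','sc6'); out=[]
for n in('s6','sc6'):
  f=load(n); M=np.linalg.inv(f['cam_to_world']); F=192/np.tan(np.radians(f['vertical_fov'])/2)
  p=M@[624.8,-172.9,100,1]; u,v=F*p[0]/p[2]+f['cx'],F*p[1]/p[2]+f['cy']; u0,v0=int(u)-33,int(v)-37; print(n,u,v,u0,v0,F/p[2])
  out.append(cv2.resize(f['pixels'][v0:v0+75,u0:u0+66,::-1],None,fx=6,fy=8*.75,interpolation=cv2.INTER_CUBIC))
cv2.imwrite('pics/e.png',np.hstack(out))"
```

```text
s6 264.43986658317084 245.48850132484932 231 208 0.3896995711972977
sc6 304.0122136940196 138.96636920393217 271 101 0.30312135759705666
```

View pics/e.png

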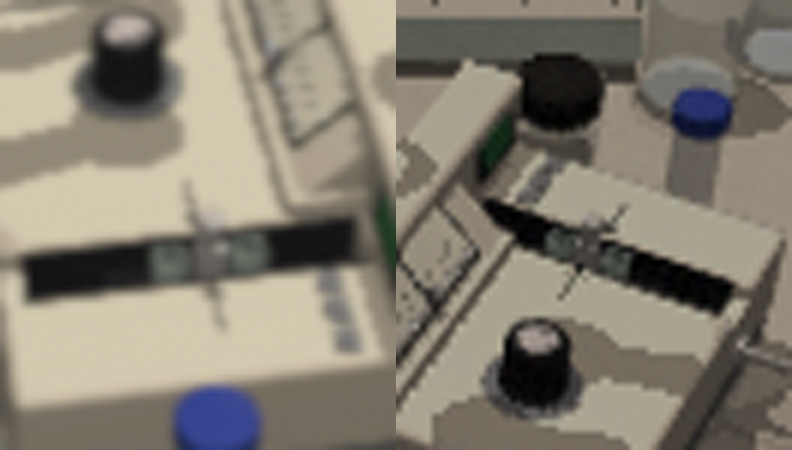

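```bash
python3 -m inch '[[0,0,0,-0.056,0,0,1],[0,0,0,-0.056,0,0,1],[0,0,0,0,0,0,1],[0,0,0,0,0,0,1],[0,0,0,0,0,0,1],[0,0,0,0,0,0,1],[0,0,0,0,0,0,1]]'; python3 -c "
from h import *
f=snap('side','s7'); snap('scene','sc7'); g=load('sc7')
y=.165;d=np.array([np.cos(y),np.sin(y)])
# light-path line from end points in s6 crop; head top by bright spot above deck (depth)
s=load('s6')
for a,b in (((187,185),(220,325)),):
  print([(world(s,231+u/6,208+v/6,wz=85)[:2]-[635.5,-115.4])@d for u,v in (a,b)])
for nm,F in (('s6',s),('s7',f),('sc6',load('sc6')),('sc7',g)):
  H,W=F['z_map'].shape
  P=np.array([world(F,u,v) for v in range(100,300) for u in range(220,350) if F['z_map'][v,u]>0])
  l=P[:,:2]-[635.5,-115.4]; x=l@d; yy=l@[-d[1],d[0]]
  m=(abs(yy+55)<11)&(x>-60)&(x<18)&(P[:,2]>95)&(P[:,2]<112); print(nm,m.sum(),np.median(x[m]).round(2),x[m].mean().round(2),P[m,2].max().round(1))
"
```

```text
clock: 9.8
eef_pos: [456.4, -202.1, 58.1]
tcp_rot: [3.14, -0.004, 0.167]
contact_force: [6.9, 6.6, 3.3]
opening: 0.13
grasp_force: 58.6
[np.float64(-18.799733105161074), np.float64(-19.17843547629441)]
s6 22 -16.79 -16.68 108.7
s7 23 -19.72 -19.61 108.8
sc6 13 -17.94 -17.39 108.0
sc7 12 -20.3 -20.26 107.1
```

```bash
python3 -c "
from h import *
print(r.sign_off())"
```

```text
the job is handed in; nothing more can be done
None
```

I handed the job in with the gripper still holding the carriage at the light-path mark: the pointer is on the index tip (about 0.1 mm by calculation), the carriage is drawn out 36.8 mm of the intended 37 mm, and the standard is within about 1 mm of the mark by camera (no verdict was returned).

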